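# Check the furnace door switch with a level as straightedge

### The job

The furnace control box lies open on the bench with its door off, and its new door switch must be checked before the door is hung. Pick up the yellow level and lay its working edge as a straightedge straight across the two long rims of the box, over the white switch plunger, and press it down flush on both rims so that the plunger is pushed in level with them, as the closed door would push it. Finish while still holding the level pressed flush there, so that the switch can be metered, and leave the other things on the bench where they are.

Things in the scene. Friction and masses are not known exactly. Their poses are not given: they have to be found in the camera images.
- level_mid (a point): Centre (half-way along, half-way up) of the yellow spirit level with black end caps: a straight bar 250 mm long, 22 mm thick, 48 mm tall, about 0.3 kg. It stands upright on the bench on its narrow working edge, left or right of the box. x runs along its length, y across its thickness, z up from the working edge.
- level_end_a (a point): Point on the level's working edge (its underside), in mid-thickness, 5 mm short of the end on its own +x side: 120 mm along and 24 mm below level_mid.
- level_end_b (a point): The same at the other end of the level's working edge: 120 mm along its own -x and 24 mm below level_mid.
- control_box: The grey sheet-steel control box, lying on its back, fixed to the bench, mouth up: 300 mm along its x, 180 mm along its y, 100 mm tall; origin at the centre of its underside, z up. A flat rim 15 mm wide runs round the mouth, its top 100 mm above the origin; the two long rims run along x, at y from 75 to 90 mm on either side. Only the plunger rises above the rim; all other parts inside stay at least 5 mm below it.
- plunger_top (a point): Centre of the top of the door switch's round white plunger, 13 mm in diameter, moving with it. The switch sits on a rail inside the box, 40 mm to the box's +y side of its centre line, anywhere from 60 mm to the box's -x side of the middle to 80 mm to its +x side. Left alone the plunger stands 10 mm above the rim. A spring pushes it straight up.
- door_switch (a joint): How far the plunger is pushed down, in m: 0 free, 0.010 when its top is level with the box rim, 0.013 at its stop. The spring takes 4 N to start it and 7 N at rim level: more than the level's own weight.
- wrench: A steel wrench, 220 mm long, lying flat; bystander. It and the level swap sides of the box from start to start. Origin on its underside, near its middle.
- screwdriver: A screwdriver, 200 mm long, lying at the right of the bench; bystander. Origin on its underside, near its middle.
- multimeter: A yellow multimeter with black face, 180 x 85 x 38 mm, lying beyond the box; bystander. Origin on its underside, near its middle.
- cartridge: A white caulk cartridge standing upright, 50 mm in diameter, 240 mm tall with its nozzle, at the far left; bystander. Origin on its underside, near its middle.
- paint_can: A white and red paint can, 110 mm in diameter, 124 mm tall, at the left; bystander. Origin on its underside, near its middle.
- pvc_elbow: A white plastic pipe elbow, 43 mm thick, lying beyond the box; bystander. Origin on its underside, near its middle.
- old_switch: The old door switch, a 30 x 21 x 17 mm black block with a white stub, lying beyond the box; bystander. Origin on its underside, near its middle.

How it is judged:
By the outcome, as a careful person would: the job done as asked, in the order asked, and still so for the second after the job is handed in, while the arm keeps its last pose, push and grip.
It also fails if it takes over 38 s, if anything falls off the work surface, if the arm or the gripper's body presses on something with over 40 N, if the wrist force passes 120 N, or if a joint passes its speed limit or range.

### The arm

A 6-joint arm with a two-finger parallel gripper is mounted at the origin on the work surface. World frame = base frame: x ahead of the robot, y to its left, z up, the work surface at z = 0. Lengths are in mm, angles in rad, forces in N, time in s.
With the tool pointing down it reaches from about 275 to 875 mm from the base axis. Payload 12.5 kg.
Tool frame: the origin (TCP) lies at the very end of the fingers, on their centre line; the grasp point (between the pads) lies bot.tcp_to_grasp behind it (bot.tcp_to_grasp is the distance from the TCP to the grasp point, in mm); z points along the fingers, y is the line along which they close (so a half turn about z gives the same grasp; the last joint's range is limited). The gripper opens to 85 mm and grips with 20 to 120 N. Pads are 22 mm wide; open, the fingers measure 114 mm over their backs; the gripper's body (76 mm by 85 mm) begins 54 mm behind the grasp point. The pads swing forward as they close: fully open they stand 13 mm farther back than shut.
Start: joints at [-1.359, 0.351, 1.652, -0, 1.139, -0.085], TCP at [160.873, -525.932, 231.29] pointing down, gripper open.
Joint ranges: [-2.75, 2.75], [-0.79, 2.1], [0.01, 2.65], [-1.57, 4.71], [0.07, 3.14], [-2.87, 2.87]. Speed limits (rad/s): [2.22, 2.22, 2.79, 3.14, 3.14, 3.14].

### API

Orientations are given as [roll, pitch, yaw] about the fixed x, y, z axes, in that order (R = Rz(yaw) Ry(pitch) Rx(roll)).
In Python, from cell import bot gives the robot as it stands.
- The arm moves only by the shell command python3 -m inch 'ROWS'. ROWS is JSON, a list of rows, each a list of 7 numbers: the turn, a rotation vector about the world's x, y, z in rad, then the shift along the world's x, y, z in mm, then the closure, from 0 (fully open) to 1 (shut). A call has 1 to 5 rows; each row is the pose to reach, as a shift and turn from the pose commanded when the call began; what a row does not reach only later rows make up. A row lasts 1/8 s, in which the tool goes at most 62.5 mm and 10.7 degrees, less where a joint would pass 70% of its speed; a pose out of reach is approached as far as the arm can. A call with a gripper value outside its range is refused whole. The fingers move at their own pace and stop on an object; the grip force is fixed at half the most. Time passes only in rows, so rows that repeat a pose let the fingers close. It gives the time, the measured TCP pose, the force, the opening and the grip force at its end, in the units of the state.
- bot.read_state(): the state, without advancing time (a new reading comes with each control period).
- bot.capture(name): name is "scene" or "top" or "wrist"; returns the picture (480x640x3 uint8, blue, green, red); there is no depth.
- bot.camera_params(name): a dict with "K" (3x3 intrinsics, pixels), "view" (4x4, takes a point from world to camera coordinates). Camera axes: x right, y up, looking along -z (the intrinsics and any distortion apply to the point x, -y, -z); pixel columns grow to the right and rows downward; lengths in mm; the calibration is good to about 2 mm. The wrist camera is an equidistant fisheye: a pixel r from the principal point sees the ray r / f radians off the axis. A picture is of the moment at which its call begins: read the wrist's pose just before it. camera_params takes no time and is no camera call; for the wrist camera it gives the pose at the moment of the call.
- bot.finish_job(): hands the job in; it is judged then, once.
The state is a dict: "time": time; "qpos": joint angles; "dq": joint speeds; "effort": joint torques, N m; "ee_pos": TCP position; "tool_rot": TCP orientation; "ft_force": force on the tool from outside, world axes, zero at the start; "ft_torque": the same for the moment, N m; "width": finger opening in mm; "grasp_force": force on a finger pad.
Only numpy, scipy, OpenCV 4.12 (cv2) and the standard library are available. Lean on these libraries where they do the work, as an engineer would, in place of code of your own. Each camera call takes 0.05 s, during which the arm holds its last target. There are 200 camera calls.

## Working session

There is one attempt and no reset: what is moved stays moved. The work goes in short steps, Python scripts to look and compute and a shell command to move; the robot and the scene stay as the last step left them, time stands still between calls to the robot, and variables do not carry over. Pictures are saved under pics/ and viewed, at most 10 in all, crops included, and the job is handed in when it is done.

```bash
mkdir -p pics; ls
python3 - <<'E'
from cell import bot
import cv2,numpy as np
for n in("scene","top"):
    cv2.imwrite(f"pics/{n}0.png",bot.capture(n)); p=bot.camera_params(n); print(n,np.round(p["K"],2).tolist(),np.round(p["view"],4).tolist(),[k for k in p])
s=bot.read_state(); print(s,bot.tcp_to_grasp)
E
```

```text
pics
scene [[569.82, 0.0, 316.64], [0.0, 569.82, 228.94], [0.0, 0.0, 1.0]] [[0.6544, 0.756, -0.0148, -344.479], [-0.4167, 0.377, 0.8272, 128.2429], [0.6309, -0.5352, 0.5617, -1718.1294], [0.0, 0.0, 0.0, 1.0]] ['K', 'view']
top [[543.87, 0.0, 318.88], [0.0, 543.87, 246.0], [0.0, 0.0, 1.0]] [[-0.0148, -0.9998, -0.0118, 10.9476], [0.9889, -0.0164, 0.1474, -522.1421], [-0.1475, -0.0095, 0.989, -1555.1915], [0.0, 0.0, 0.0, 1.0]] ['K', 'view']
{'time': 0.1, 'qpos': array([-1.35858168e+00,  3.51195971e-01,  1.65234058e+00,  1.24990941e-05,
        1.13912776e+00, -8.46065791e-02]), 'dq': array([ 1.71367695e-03, -1.52785352e-03, -2.82514651e-03,  1.92188883e-05,
        9.20172890e-05,  4.45500074e-04]), 'effort': array([ 1.47519335e-03, -5.06830716e+01, -2.91875446e+01, -8.84955716e-05,
        2.59191977e-03,  1.93192432e-05]), 'ee_pos': array([ 160.82631761, -525.65112203,  230.81222375]), 'tool_rot': array([-3.14052579e+00, -1.01867038e-04,  2.96815940e-01]), 'ft_force': array([0.11644033, 0.07748973, 1.22080515]), 'ft_torque': array([0.05095613, 0.05851887, 0.00728187]), 'grasp_force': 0.0, 'width': 85.67547948545078} 18.700000000000003
```

View pics/top0.png

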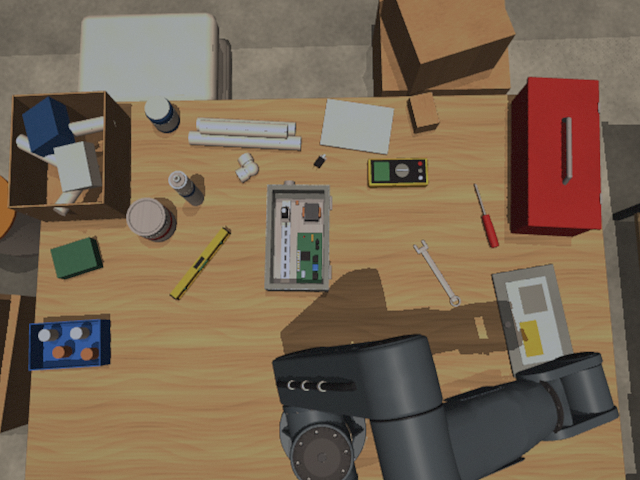

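View pics/scene0.png

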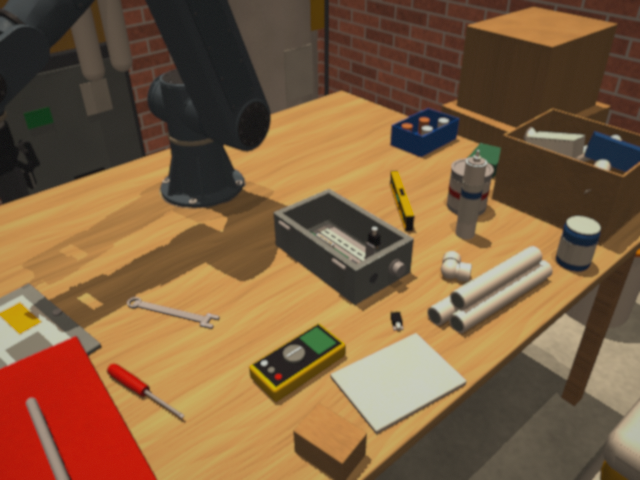

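The top view shows the level at about (200,263), left of the box, which is centred near (298,238). The plunger is near (286,212). I'll enlarge that area.

Run:
```python
import cv2
a=cv2.imread("pics/top0.png")
cv2.imwrite("pics/c1.png",cv2.resize(a[175:307,160:340],None,fx=4.4,fy=4.4,interpolation=cv2.INTER_CUBIC))
b=cv2.imread("pics/scene0.png")
cv2.imwrite("pics/c2.png",cv2.resize(b[160:305,265:425],None,fx=4,fy=4,interpolation=cv2.INTER_CUBIC))
```

```text
(no output)
```

View pics/c1.png

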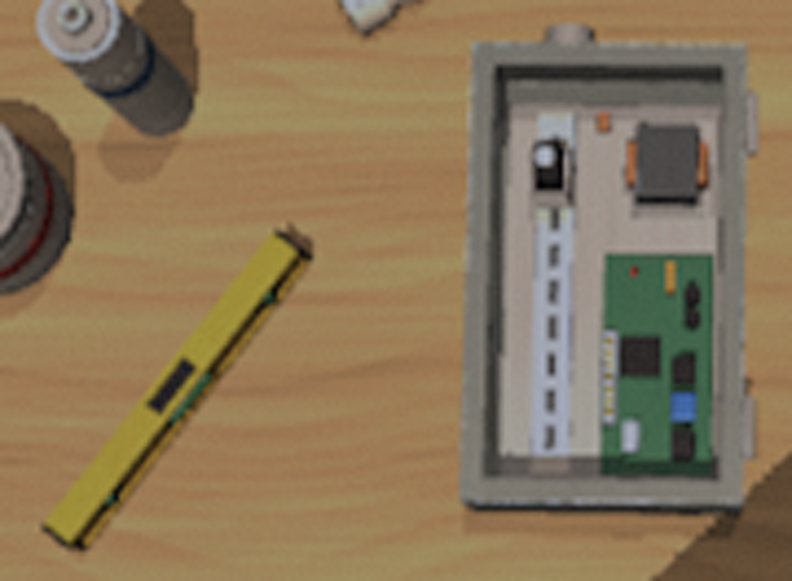

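View pics/c2.png

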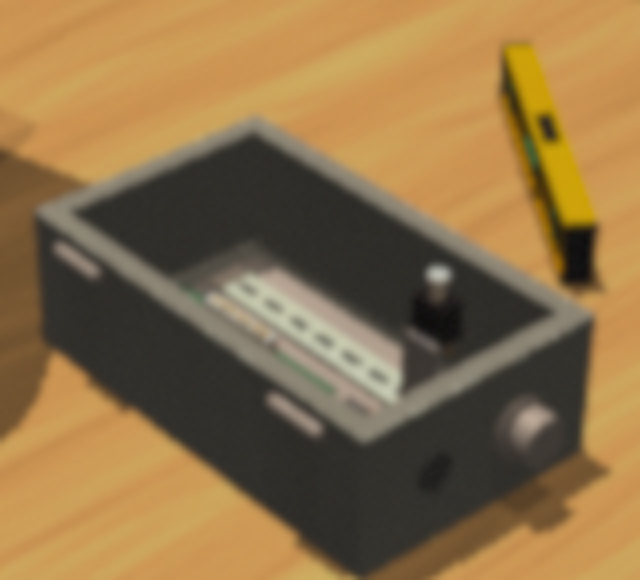

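Enlarged top view: rim corners are at (473,45), (747,45), (741,502) and (463,500), and the plunger is at (545,153). The level's top runs from (292,240) to (62,536). In the enlarged scene view the rim corners are (40,211), (257,121), (592,316) and (362,440), the plunger is at (438,273), and the level's top ends are at (517,46) and (576,222).

```bash
cat > h.py <<'E'
import numpy as np
from cell import bot
def ray(n,uv):
    p=bot.camera_params(n);K=np.array(p["K"]);V=np.array(p["view"]);R=V[:3,:3];c=-R.T@V[:3,3]
    d=np.linalg.solve(K,[uv[0],uv[1],1]);d=R.T@(d*[1,-1,-1]);return c,d/np.linalg.norm(d)
def atz(n,uv,z):
    c,d=ray(n,uv);return c+d*(z-c[2])/d[2]
def tri(rs):
    A=0;b=0
    for c,d in rs:
        P=np.eye(3)-np.outer(d,d);A=A+P;b=b+P@c
    return np.linalg.solve(A,b)
f1=lambda u,v:((u+.5)/4.4-.5+160,(v+.5)/4.4-.5+175)
f2=lambda u,v:((u+.5)/4-.5+265,(v+.5)/4-.5+160)
E
python3 - <<'E'
from h import *
np.set_printoptions(precision=1,suppress=True)
T=dict(FL=(473,45),FR=(747,45),NR=(741,502),NL=(463,500),pl=(545,153),lf=(292,240),ln=(62,536))
S=dict(FL=(592,316),FR=(362,440),NR=(40,211),NL=(257,121),pl=(438,273),lf=(576,222),ln=(517,46))
for k in T:
    z=dict(p=110,l=48).get(k[0],100)
    print(k,z,atz("top",f1(*T[k]),z),atz("scene",f2(*S[k]),z),tri([ray("top",f1(*T[k])),ray("scene",f2(*S[k]))]))
E
```

```text
FL 100 [692.9 148.  100. ] [693.2 148.  100. ] [693.  148.1  99.8]
FR 100 [689.7 -30.5 100. ] [687.5 -29.2 100. ] [689.1 -30.6 101.7]
NR 100 [392.5 -21.5 100. ] [391.6 -18.4 100. ] [393.  -20.6 101.5]
NL 100 [396.5 154.6 100. ] [399.9 153.8 100. ] [397.1 155.4  98. ]
pl 110 [618.  100.7 110. ] [613.6 103.4 110. ] [617.  100.2 113.2]
lf 48 [575.3 274.4  48. ] [569.8 279.7  48. ] [574.5 273.6  52.8]
ln 48 [380.8 423.4  48. ] [381.1 427.9  48. ] [381.9 424.4  49.2]
```

```bash
R='[0,0,0.73,106,292,10,0]'; python3 -m inch '[[0,0,0.15,21,58,2,0],[0,0,0.3,42,117,4,0],[0,0,0.45,63,175,6,0],[0,0,0.6,85,234,8,0],[0,0,0.73,106,292,10,0]]' && python3 -m inch '[[0,0,0.15,21,58,0,0],[0,0,0.3,42,117,0,0],[0,0,0.45,63,175,0,0],[0,0,0.6,85,234,0,0],[0,0,0.73,106,292,0,0]]' && python3 -m inch '[[0,0,0.15,21,58,-8,0],[0,0,0.3,42,117,-16,0],[0,0,0.45,63,175,-24,0],[0,0,0.6,85,234,-32,0],[0,0,0.73,106,292,-40,0]]'
```

```text
time: 0.72
ee_pos: [267.0, -232.1, 241.3]
tool_rot: [3.141, -0.0, 1.031]
ft_force: [2.1, -0.2, 0.5]
width: 85.7
grasp_force: 0.0
time: 1.35
ee_pos: [373.1, 60.3, 241.4]
tool_rot: [3.141, 0.0, 1.762]
ft_force: [1.1, -1.3, -0.5]
width: 85.4
grasp_force: 0.0
time: 1.98
ee_pos: [478.8, 351.2, 200.8]
tool_rot: [-3.141, -0.0, 2.492]
ft_force: [1.3, -0.7, 0.0]
width: 85.3
grasp_force: 0.0
```

Run:
```python
from h import *
import cv2,pickle
p=bot.camera_params("wrist"); a=bot.capture("wrist"); cv2.imwrite("pics/w1.png",a)
pickle.dump(p,open("w1.pkl","wb")); print({k:np.round(v,3).tolist() for k,v in p.items()})
```

```text
{'K': [[371.648, 0.0, 317.611], [0.0, 371.648, 238.093], [0.0, 0.0, 1.0]], 'view': [[0.605, 0.796, -0.0, -568.562], [-0.764, 0.581, -0.282, 189.272], [-0.224, 0.171, 0.96, -302.919], [0.0, 0.0, 0.0, 1.0]]}
```

View pics/w1.png

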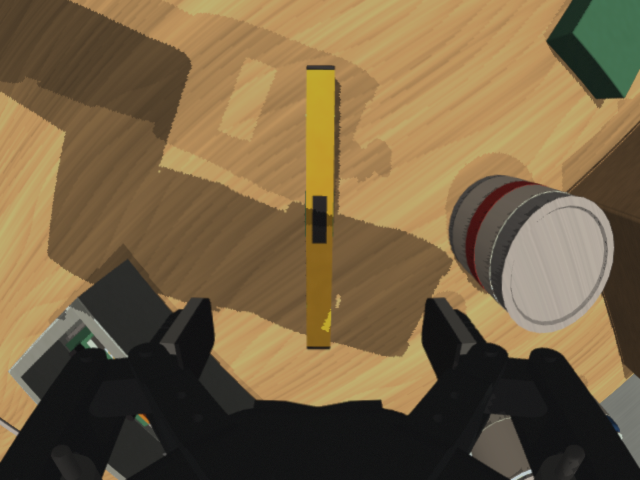

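The wrist view shows the level lined up between the fingers. Its top ends are at (320.5,67) and (318,348), and the window centre is (319.5,220).

```bash
cat >> h.py <<'E'
def wz(p,uv,z):
    K=np.array(p["K"]);V=np.array(p["view"]);R=V[:3,:3];c=-R.T@V[:3,3]
    m=(np.array(uv)-K[:2,2])/K[0,0];t=np.linalg.norm(m);d=np.r_[m/t*np.sin(t),np.cos(t)]
    d=R.T@(d*[1,-1,-1]);return c+d*(z-c[2])/d[2]
E
python3 - <<'E'
from h import *
import pickle
p=pickle.load(open("w1.pkl","rb"))
a,b,w=[wz(p,u,48) for u in((320.5,67),(318,348),(319.5,220))]
print(a,b,w,(a+b)/2,np.linalg.norm(a-b),np.arctan2(*(a-b)[1::-1]),bot.read_state()["ee_pos"],bot.read_state()["tool_rot"])
E
```

```text
[380.68780995 427.6370592   48.        ] [575.72392379 276.88622268  48.        ] [478.63386074 352.23349793  48.        ] [478.20586687 352.26164094  48.        ] 246.505376040649 2.483572077821305 [479.78425987 356.26659512 199.09429105] [ 3.14087403e+00 -1.23917410e-03  2.49951360e+00]
```

```bash
python3 -m inch '[[0,0,-0.003,-0.7,1,-20,0],[0,0,-0.003,-0.7,1,-70,0],[0,0,-0.003,-0.7,1,-120,0],[0,0,-0.003,-0.7,1,-160,0],[0,0,-0.003,-0.7,1,-185,0]]' && python3 -m inch '[[0,0,0,0,0,0,0],[0,0,0,0,0,0,0],[0,0,0,0,0,0,0.3],[0,0,0,0,0,0,0.6],[0,0,0,0,0,0,0.9]]' && python3 -m inch '[[0,0,0,0,0,0,1],[0,0,0,0,0,0,1],[0,0,0,0,0,0,1],[0,0,0,0,0,0,1],[0,0,0,0,0,0,1]]'
```

```text
time: 2.65
ee_pos: [476.9, 349.4, 14.0]
tool_rot: [-3.139, -0.001, 2.484]
ft_force: [1.4, 0.8, 0.2]
width: 85.4
grasp_force: 0.0
time: 3.28
ee_pos: [478.0, 350.2, 16.9]
tool_rot: [3.141, 0.0, 2.484]
ft_force: [-0.5, 0.5, 0.4]
width: 32.3
grasp_force: 0.0
time: 3.9
ee_pos: [478.2, 350.4, 16.9]
tool_rot: [3.141, 0.0, 2.484]
ft_force: [0.6, 0.2, 5.5]
width: 21.6
grasp_force: 59.9
```

```bash
python3 -m inch '[[0,0,0,0,0,15,1],[0,0,0,0,0,50,1],[0,0,0,0,0,95,1],[0,0,0,0,0,135,1],[0,0,0,0,0,160,1]]' && python3 -m inch '[[0,0,-0.08,12,-24,0,1],[0,0,-0.2,29,-60,0,1],[0,0,-0.32,47,-96,0,1],[0,0,-0.44,64,-131,0,1],[0,0,-0.56,82,-167,0,1]]' && python3 -m inch '[[0,0,-0.11,16,-33,0,1],[0,0,-0.22,32,-66,0,1],[0,0,-0.31,45,-92,0,1],[0,0,-0.36,53,-107,0,1],[0,0,-0.378,55,-112,0,1]]' && python3 -m inch '[[0,0,0,0,0,0,1],[0,0,0,0,0,0,1],[0,0,0,0,0,0,1]]'
python3 - <<'E'
from h import *
import cv2,pickle
s=bot.read_state(); print(s["ee_pos"],s["tool_rot"])
p=bot.camera_params("wrist"); a=bot.capture("wrist"); cv2.imwrite("pics/w2.png",a)
pickle.dump(p,open("w2.pkl","wb"))
E
```

```text
time: 4.53
ee_pos: [477.8, 350.1, 178.9]
tool_rot: [3.14, 0.001, 2.484]
ft_force: [0.8, -0.1, -3.2]
width: 21.5
grasp_force: 59.1
time: 5.15
ee_pos: [559.8, 181.8, 176.8]
tool_rot: [-3.141, -0.0, 1.92]
ft_force: [0.3, 0.5, -3.5]
width: 20.9
grasp_force: 59.1
time: 5.78
ee_pos: [614.8, 70.7, 176.4]
tool_rot: [-3.141, -0.0, 1.545]
ft_force: [-0.9, 0.1, -3.4]
width: 21.0
grasp_force: 59.1
time: 6.15
ee_pos: [614.6, 71.8, 176.5]
tool_rot: [-3.141, -0.0, 1.547]
ft_force: [0.3, 0.2, -2.3]
width: 21.3
grasp_force: 59.1
[614.61161249  71.77554859 176.47066661] [-3.14149681e+00 -5.27794466e-05  1.54700870e+00]
```

View pics/w2.png

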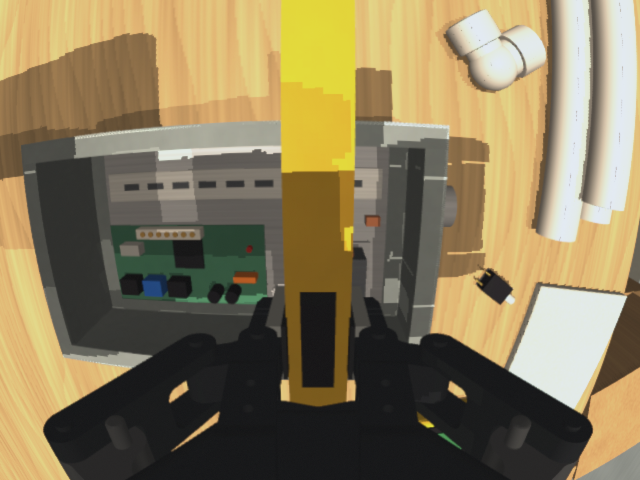

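The level hides the plunger, as it should when it is over it. Rim corners in this view are about (448,125) for +x+y, (23,143) for -x+y and (66,355) for -x-y. I'll check the box pose against these.

Run:
```python
from h import *
import pickle
p=pickle.load(open("w2.pkl","rb"))
C=[wz(p,u,100) for u in((448,125),(23,143),(66,355))]
for c in C: print(c)
print(np.arctan2(*(C[0]-C[1])[1::-1]),"centre",(C[0]+C[2])/2)
# level edges at top (z=176.5+31.5)
for u in((282,100),(355,100),(284,260),(353,260)): print(wz(p,u,208))
```

```text
[694.50909493 148.15822623 100.        ]
[397.83691108 157.26295689 100.        ]
[394.58380599 -21.03951192 100.        ]
-0.03067990308293091 centre [544.54645046  63.55935715 100.        ]
[605.29957291 153.15469836 208.        ]
[626.81442424 152.6446556  208.        ]
[603.86609826 103.45693566 208.        ]
[625.88238609 102.92773803 208.        ]
```

```bash
python3 -m inch '[[0,0,-0.002,1.8,0,-8,1],[0,0,-0.002,1.8,0,-25,1],[0,0,-0.002,1.8,0,-40,1],[0,0,-0.002,1.8,0,-45,1],[0,0,-0.002,1.8,0,-45,1]]' && python3 -m inch '[[0,0,0,0,0,-2,1],[0,0,0,0,0,-5,1],[0,0,0,0,0,-8,1],[0,0,0,0,0,-10,1],[0,0,0,0,0,-10,1]]' && python3 -m inch '[[0,0,0,0,0,-1,1],[0,0,0,0,0,-2,1],[0,0,0,0,0,-2.5,1],[0,0,0,0,0,-3,1],[0,0,0,0,0,-3,1]]'
python3 -c "
from h import *
s=bot.read_state();print(s['ee_pos'],s['tool_rot'],s['ft_force'],s['ft_torque'])"
```

```text
time: 6.82
ee_pos: [616.5, 71.1, 130.9]
tool_rot: [-3.141, 0.0, 1.544]
ft_force: [0.1, -0.3, -3.1]
width: 20.8
grasp_force: 59.1
time: 7.45
ee_pos: [616.9, 71.1, 121.7]
tool_rot: [3.141, -0.0, 1.544]
ft_force: [0.0, -0.8, 1.3]
width: 20.8
grasp_force: 59.8
time: 8.07
ee_pos: [616.9, 71.1, 118.5]
tool_rot: [3.141, 0.0, 1.544]
ft_force: [1.3, -1.2, 3.3]
width: 21.2
grasp_force: 60.0
[616.86104737  71.0930462  118.53272585] [3.14100109e+00 6.85460284e-06 1.54374574e+00] [ 1.2905418  -1.16703271  3.26924608] [-0.05252718 -0.28076345 -0.08292644]
```

Plunger is engaged: force rose from about -3 N to +3 N. I'll press on in small steps.

```bash
python3 -m inch '[[0,0,0,0,0,-0.5,1],[0,0,0,0,0,-1,1],[0,0,0,0,0,-1,1]]' && python3 -m inch '[[0,0,0,0,0,-0.5,1],[0,0,0,0,0,-1,1],[0,0,0,0,0,-1,1]]'  && python3 -m inch '[[0,0,0,0,0,-0.4,1],[0,0,0,0,0,-0.7,1],[0,0,0,0,0,-0.7,1]]'
python3 -c "
from h import *
s=bot.read_state();print(s['ee_pos'],s['tool_rot'],s['ft_force'],s['ft_torque'])"
```

```text
time: 8.45
ee_pos: [616.8, 71.1, 117.5]
tool_rot: [3.141, 0.0, 1.544]
ft_force: [2.9, -1.1, 4.4]
width: 20.8
grasp_force: 60.0
time: 8.82
ee_pos: [616.9, 71.2, 117.0]
tool_rot: [3.141, -0.0, 1.544]
ft_force: [1.4, -1.4, 8.8]
width: 21.1
grasp_force: 60.8
time: 9.2
ee_pos: [616.9, 71.2, 116.9]
tool_rot: [3.141, 0.0, 1.544]
ft_force: [-1.2, -1.5, 13.5]
width: 21.0
grasp_force: 61.7
[616.85854064  71.18643219 116.90211954] [3.14078378e+00 9.06414502e-07 1.54390860e+00] [-1.24770421 -1.48156898 13.51548085] [-0.2201354   0.25891575 -0.09736132]
```

```bash
python3 -m inch '[[0,0,0,0,0,-0.5,1],[0,0,0,0,0,-1,1],[0,0,0,0,0,-1.5,1],[0,0,0,0,0,-1.5,1],[0,0,0,0,0,-1.5,1]]'; python3 -m inch '[[0,0,0,0,0,0,1],[0,0,0,0,0,0,1],[0,0,0,0,0,0,1]]'
python3 - <<'E'
from h import *
import cv2
s=bot.read_state();print(s['ee_pos'],s['tool_rot'],s['ft_force'],s['ft_torque'])
a=bot.capture("scene");b=bot.capture("top")
A=cv2.resize(a[130:310,255:425],None,fx=3.3,fy=3.3,interpolation=cv2.INTER_CUBIC)[:594]
cv2.imwrite("pics/s3.png",A)
E
```

```text
time: 9.82
ee_pos: [616.9, 71.2, 116.9]
tool_rot: [3.14, 0.0, 1.544]
ft_force: [-7.1, -2.3, 27.8]
width: 21.5
grasp_force: 63.6
time: 10.2
ee_pos: [616.9, 71.2, 116.8]
tool_rot: [3.14, 0.0, 1.544]
ft_force: [-8.1, -2.2, 27.5]
width: 20.9
grasp_force: 63.6
[616.93266284  71.17170146 116.8446349 ] [3.14035685e+00 4.66973554e-05 1.54393235e+00] [-8.09475398 -2.2050033  27.52330741] [-0.38201012  1.42122651 -0.12356961]
```

View pics/s3.png

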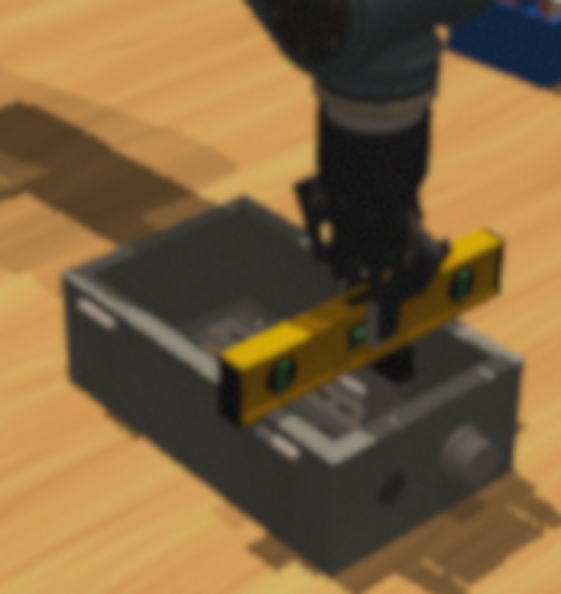

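The level lies across both rims at rim height. The TCP has held at 116.9 mm while the force rose from 13 N to 27 N, so it is on a hard stop, and the small moment fits both rims carrying load. Handing in.

```bash
python3 -c "
from cell import bot
print(bot.finish_job())"
```

```text
the job is handed in; nothing more can be done
None
```

I handed the job in with the level still gripped across both long rims over the plunger, pressed down at about 27 N; height and force readings indicate flush contact on both rims, though the plunger was hidden from view, and nothing else on the bench was touched.

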